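Open the drying stand's foot and stand a tile in it

TASK

Get the glazed tile off the sloping rest and into the drying stand. First swing the stand's folded steel foot all the way out until it snaps into its end seat, so that the stand is steady; then take the tile that leans on the rest and stand it upright on its short edge in the stand's slot, fully down, setting it in gently. Leave the bowl, brush, dish and scraper where they lie.

Things in the scene. Friction and masses are not known exactly. Their poses are not given: they have to be found in the camera images.
- tile: Tile to move (the one on the rest): dark, plain, 10 mm thick (own x), 100 wide (y), 120 tall (z), about 0.27 kg. Origin: middle of its lower short edge. Starts leaning on the rest, own z 0.4 rad from vertical, top towards the rest's -x, back (-x face) on the board, lower edge on the ledge. Its upper 50 mm are free of the board on both sides. Either short edge may end down.
- tile_centre (a point): Centre of that tile (60 mm up from its origin along its own z); axes as the tile's.
- rest: Fixed brown wooden rest the tile leans on: base 130 x 120 x 12 mm (x, y, z), origin at the centre of the underside. Board 90 mm wide, 12 thick, raked 0.4 rad from vertical towards -x, reaching 70 mm up the tile from a 120 mm long ledge. The ledge meets the tile's lower edge 30 mm to +x of the origin, 25 mm up.
- stand: Fixed wooden drying stand, 56 x 150 x 34 mm (x, y, z), origin: centre of its underside. On its 9 mm base, between end blocks, a stiff wooden insert 44 x 118 x 25 mm, top 34 mm up, has the slot right through its middle: along y, 11.2 mm wide (x), 106 long, mouth chamfered 1 mm. The insert, and so the slot, was left up to 5 mm off the middle along x: look or feel for it. The foot is at the +x side.
- foot_hinge (a point): Point on the foot's upright hinge axis, 70 mm above the table, 41 mm to +x and 55 mm to -y of the stand's origin; axes as the stand's.
- foot (a joint): Angle of the steel foot about its upright hinge, rad: 0 folded along the block (pointing to the stand's +y), growing clockwise seen from above; 1.571 fully out, square to the block, pointing to the stand's +x. It turns freely, and from 1.1 to 1.37 a sprung plunger resists with up to about 7 N at the post; past that it drives the foot on to its end stop and holds it.
- foot_post (a point): In the foot's handle, 5 mm below its top: a round upright steel post, 14 mm diameter, top 75 mm above the table, 115 mm out from the hinge axis; the foot's bar below is 14 mm wide, its top 18 mm above the table. Folded, the post stands beside the 34 mm high block and can be pinched above it.
- bowl: Bystander: dark clay bowl, 100 mm across, 48 mm high, origin under its centre.
- brush: Bystander: brush lying on the table.
- dish: Bystander: dark flat round dish 112 mm across, 12 mm high, origin under its centre.
- scraper: Bystander: spatula-like scraper lying on the table.
Mind the look-alikes: they are no part of the job. What is shaped like the tile but pink or turquoise is not meant. Leave any yellow look-alike of the stand alone.

How it is judged:
By the outcome, as a careful person would: the job done as asked, in the order asked, and still so for the second after the job is handed in, with the robot touching nothing.
It also fails if it takes over 67 s, if anything falls off the work surface, if the arm or the gripper's body presses on something with over 40 N, if the wrist force passes 120 N, or if a joint passes its speed limit or range.

ROBOT

A 6-joint arm with a two-finger parallel gripper is mounted at the origin on the work surface. World frame = base frame: x ahead of the robot, y to its left, z up, the work surface at z = 0. Lengths are in mm, angles in rad, forces in N, time in s.
With the tool pointing down it reaches from about 300 to 775 mm from the base axis. Payload 14.6 kg.
Tool frame: the origin (TCP) lies at the very end of the fingers, on their centre line; the grasp point (between the pads) lies 19 mm behind it; z points along the fingers, y is the line along which they close (so a half turn about z gives the same grasp; the last joint's range is limited). The gripper opens to 94 mm and grips with 3 to 60 N. Pads are 16 mm wide; open, the fingers measure 119 mm over their backs; the gripper's body (75 mm by 177 mm) begins 78 mm behind the grasp point.
Start: joints at [1.087, 0.3, 1.521, -0, 1.321, -0.067], TCP at [222.656, 502.905, 205.446] pointing down, gripper open.
Joint ranges: [-3.03, 3.03], [-0.79, 2.21], [0.23, 2.52], [-1.04, 4.18], [0, 3.07], [-2.55, 2.55]. Speed limits (rad/s): [2.22, 2.22, 2.57, 3.14, 3.14, 3.14].

INTERFACE

Orientations are given as [roll, pitch, yaw] about the fixed x, y, z axes, in that order (R = Rz(yaw) Ry(pitch) Rx(roll)).
In Python, from cell import manip gives the robot as it stands.
- The arm moves only by the tool servo_tool, never from a script. Its argument "rows" is a list of rows, each a list of 7 numbers: the turn, a rotation vector about the world's x, y, z in degrees, then the shift along the world's x, y, z in mm, then the closure, from 0 (fully open) to 1 (shut). In form: [[rx, ry, rz, dx, dy, dz, fingers], ...]. A call has 1 to 20 rows; each row shifts and turns the commanded pose from where the row before left it; what a row does not reach is not made up. A row lasts 1/8 s, in which the tool goes at most 62.5 mm and 10.7 degrees, less where a joint would pass 70% of its speed; a pose out of reach is approached as far as the arm can. A call with a gripper value outside its range is refused whole. The fingers move at their own pace and stop on an object; "grip_force" is the grip in N (left out, the last holds). Time passes only in rows, so rows that do not move let the fingers close. It gives the time, the measured TCP pose, the force, the opening and the grip force at its end, in the units of the state.
- manip.read_state(): the state, without advancing time (a new reading comes with each control period).
- manip.camera(name): name is "scene" or "side" or "wrist"; returns the picture (400x640x3 uint8, red, green, blue); there is no depth.
- manip.camera_info(name): a dict with "fx", "fy", "cx", "cy" (pixels), "position" and "rotation" of the camera in the world; the wrist camera has in their place "T_tool_cam" (4x4, takes a point from camera to tool coordinates, whose origin is the TCP and whose axes are the flange's). Camera axes: x right, y down, z forward; pixel columns grow to the right and rows downward; lengths in mm; the calibration is good to about 2 mm. A picture is of the moment at which its call begins: read the wrist's pose just before it. camera_info takes no time and is no camera call.
- manip.sign_off(): hands the job in; it is judged then, once.
The state is a dict: "clock": time; "joints": joint angles; "qd": joint speeds; "effort": joint torques, N m; "eef_pos": TCP position; "eef_rot": TCP orientation; "wrist_force": force on the tool from outside, world axes, zero at the start; "moment": the same for the moment, N m; "finger_gap": finger opening in mm; "finger_force": force on a finger pad.
Only numpy, scipy, OpenCV 4.12 (cv2) and the standard library are available. Lean on these libraries where they do the work, as an engineer would, in place of code of your own. Each camera call takes 0.05 s, during which the arm holds its last target. There are 200 camera calls.

## Working session

There is one attempt and no reset: what is moved stays moved. The work goes in short steps, Python scripts to look and compute and a tool call to move; the robot and the scene stay as the last step left them, time stands still between calls to the robot, and variables do not carry over. Pictures are saved under pics/ and viewed, at most 13 in all, crops included, and the job is handed in when it is done.

Besides the shell and the picture viewer there is one more tool, called after "Call:" as a command line: name --pt "numbers of a row" for each row, then --argument value for the rest. servo_tool: Moves the arm, as the interface text tells. Its arguments: {"type":"object","properties":{"rows":{"type":"array","items":{"type":"array","items":{"type":"number"}}},"grip_force":{"type":"number"}},"required":["rows"]}

```bash
mkdir -p pics; ls
python3 - <<'E'
from cell import manip
import cv2
s=manip.read_state();print(s)
for n in ("scene","side"):
    im=manip.camera(n);cv2.imwrite(f"pics/{n}0.png",im[:,:,::-1]);print(n,manip.camera_info(n))
print(manip.camera_info("wrist"))
E
```

```text
pics
{'clock': 0.0, 'joints': array([ 1.08737635e+00,  3.00471673e-01,  1.52157941e+00,  1.48382283e-05,
        1.32070265e+00, -6.65793410e-02]), 'qd': array([-0.00111839,  0.00014992, -0.00204147,  0.00177649, -0.00245864,
        0.00108692]), 'effort': array([ 6.63431565e-04, -5.31815815e+01, -3.52724719e+01,  7.09097763e-02,
        2.45465885e-02, -1.37201005e-04]), 'eef_pos': array([222.54674686, 502.67662297, 204.88672586]), 'eef_rot': array([-3.14043511e+00, -9.15869775e-05,  2.72474828e+00]), 'wrist_force': array([0.55729239, 0.48226468, 0.1902691 ]), 'moment': array([-0.04180943,  0.02703316, -0.034891  ]), 'finger_force': 0.0, 'finger_gap': 93.78472884015548}
scene {'fx': 422.50043731107064, 'fy': 422.50043731107064, 'cx': 315.7639514168274, 'cy': 205.6074709812747, 'position': array([1269.34020025, -485.29373963,  767.75182398]), 'rotation': array([-2.21214207,  0.01181239,  0.9752291 ])}
side {'fx': 367.16610349072795, 'fy': 367.16610349072795, 'cx': 324.64988020100094, 'cy': 200.99291006036532, 'position': array([-164.26728481, -635.17233848,  836.29945921]), 'rotation': array([-2.2515512 ,  0.01272383, -0.82560447])}
{'fx': 297.2552760917084, 'fy': 297.2552760917084, 'cx': 323.4114680201634, 'cy': 194.05188246342033, 'T_tool_cam': array([[ 5.96326861e-04, -9.69410024e-01, -2.45446228e-01,
         6.91766347e+01],
       [ 9.99999473e-01,  7.83149072e-04, -6.63550690e-04,
        -1.21178332e+00],
       [ 8.35473676e-04, -2.45445703e-01,  9.69409980e-01,
        -1.79632476e+02],
       [ 0.00000000e+00,  0.00000000e+00,  0.00000000e+00,
         1.00000000e+00]])}
```

View pics/scene0.png

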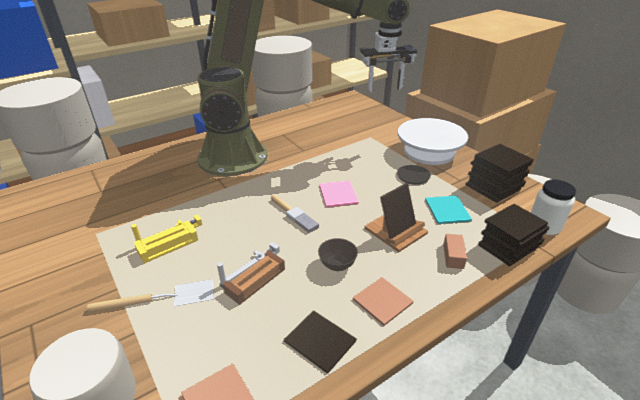

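View pics/side0.png

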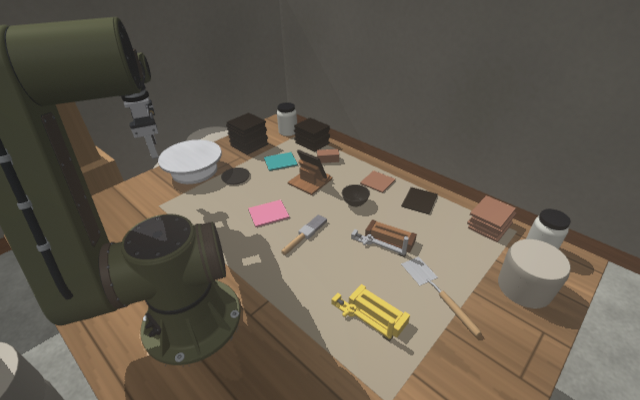

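Scene view: the brown stand with the steel foot is at (252,275), and the dark tile leaning on the rest is at (398,212). The look-alikes are the yellow stand (165,238), the pink tile (339,193), the turquoise tile (447,209) and a dark tile lying flat (320,340). Only the tile at (398,212) leans on the rest, and only the brown stand isn't yellow. I'll confirm both in one enlarged crop.

```bash
cat > h.py <<'E'
import numpy as np, cv2
from scipy.spatial.transform import Rotation as Ro
from cell import manip
def cam(n, s=None):
    c=manip.camera_info(n)
    if n=="wrist":
        s=s or manip.read_state()
        T=np.eye(4);T[:3,:3]=Ro.from_euler('xyz',s['eef_rot']).as_matrix();T[:3,3]=s['eef_pos'];T=T@c['T_tool_cam']
    else:
        T=np.eye(4);T[:3,:3]=Ro.from_euler('xyz',c['rotation']).as_matrix();T[:3,3]=c['position']
    return c,T
def ray(C,u,v):
    c,T=C
    d=T[:3,:3]@np.array([(u-c['cx'])/c['fx'],(v-c['cy'])/c['fy'],1]);return T[:3,3],d/np.linalg.norm(d)
def onz(C,u,v,z=0):
    p,d=ray(C,u,v);return p+d*(z-p[2])/d[2]
def proj(C,P):
    c,T=C;q=T[:3,:3].T@(np.asarray(P,float)-T[:3,3]);return np.array([c['cx']+c['fx']*q[0]/q[2],c['cy']+c['fy']*q[1]/q[2]])
def tri(rays):
    A=np.zeros((3,3));b=np.zeros(3)
    for p,d in rays:
        M=np.eye(3)-np.outer(d,d);A+=M;b+=M@p
    return np.linalg.solve(A,b)
E
python3 - <<'E'
from h import *
C=cam("scene");S=cam("side")
for nm,uv,z,uv2 in [("stand",(252,272),34,(390,235)),("rest base",(396,230),12,(310,182)),("tiletop",(400,188),110,(313,155)),("post",(221,267),75,(406,237)),("hingeTop",(273,246),70,(354,234)),("bowl",(338,255),24,(356,196)),("robot base",(232,160),0,(190,320))]:
    print(nm,onz(C,*uv,z).round(),onz(S,*uv2,z).round())
im=cv2.imread("pics/scene0.png")
a=cv2.resize(im[225:315,190:310],None,fx=5,fy=5,interpolation=cv2.INTER_CUBIC)
b=cv2.resize(im[175:265,350:450],None,fx=5,fy=5,interpolation=cv2.INTER_CUBIC)[:,:200*0+500]
o=np.hstack([a,b]);o=cv2.resize(o,None,fx=.7,fy=.7);print(o.shape);cv2.imwrite("pics/crop0.png",o)
E
```

```text
stand [ 584. -216.   34.] [ 569. -221.   34.]
rest base [647. 194.  12.] [624. 182.  12.]
tiletop [602. 237. 110.] [660. 197. 110.]
post [ 567. -283.   75.] [ 556. -282.   75.]
hingeTop [ 568. -147.   70.] [ 468. -158.   70.]
bowl [646.  -5.  24.] [661. -12.  24.]
robot base [16. -8.  0.] [-7.  1.  0.]
(315, 770, 3)
```

View pics/crop0.png

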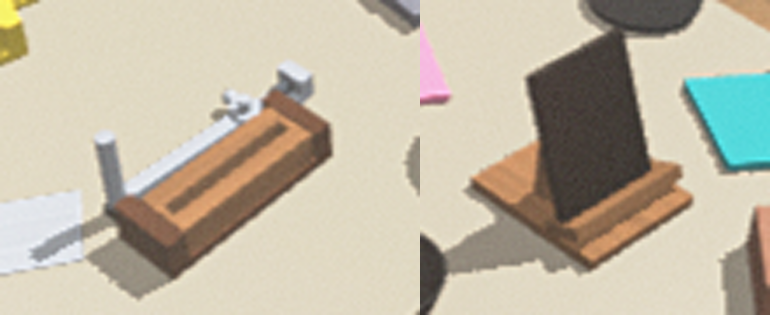

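The crop confirms both: the brown stand has the steel foot folded with its post at the near end, and the dark tile leans on the brown rest. Next is a wrist view over the rest.

Call:
servo_tool --pt "0 0 0 38 -31 6 0" --pt "0 0 0 38 -31 6 0" --pt "0 0 0 38 -31 6 0" --pt "0 0 0 38 -31 6 0" --pt "0 0 0 38 -31 6 0" --pt "0 0 0 38 -31 6 0" --pt "0 0 0 38 -31 6 0" --pt "0 0 0 38 -31 6 0" --pt "0 0 0 38 -31 6 0" --pt "0 0 0 38 -31 6 0" --pt "0 0 0 0 0 0 0" --pt "0 0 0 0 0 0 0"

```text
clock: 1.6
eef_pos: [602.2, 193.2, 264.9]
eef_rot: [-3.141, -0.001, 2.725]
wrist_force: [0.4, 1.0, -0.9]
finger_gap: 94.1
finger_force: 0.0
```

Run:
```python
from h import *
import pickle
s=manip.read_state();im=manip.camera("wrist");cv2.imwrite("pics/w1.png",im[:,:,::-1]);pickle.dump(s,open("w1.pkl","wb"))
print(s['clock'],s['eef_pos'],s['eef_rot'],proj(cam("wrist",s),[635,190,0]))
```

```text
1.6 [602.20145789 193.20690236 264.8595287 ] [-3.14108038e+00 -9.64072051e-04  2.72478629e+00] [331.24511966 186.58760014]
```

View pics/w1.png

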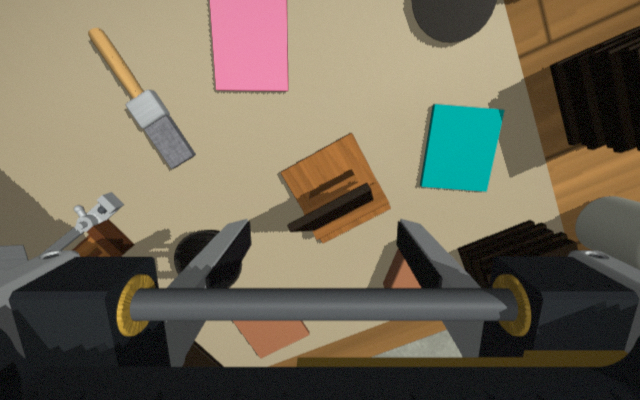

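Wrist view: the rest base has corners near (280,172), (351,134), (390,207) and (320,241). The tile's dark top runs from about (290,226) to (372,190), and its board is on the upper side. I'll measure the base and tile outlines.

Run:
```python
from h import *
import pickle
s=pickle.load(open("w1.pkl","rb"));C=cam("wrist",s)
im=cv2.imread("pics/w1.png");hsv=cv2.cvtColor(im,cv2.COLOR_BGR2HSV)
roi=np.zeros(im.shape[:2],np.uint8);roi[125:250,265:400]=255
m=cv2.inRange(hsv,(5,110,60),(20,255,255))&roi
d=cv2.inRange(hsv,(0,0,0),(179,255,48))&roi
def big(m):
    cs,_=cv2.findContours(m,cv2.RETR_EXTERNAL,cv2.CHAIN_APPROX_NONE);return max(cs,key=cv2.contourArea)
h=cv2.convexHull(big(m));print("wood hull",[tuple(p[0]) for p in cv2.approxPolyDP(h,4,True)])
for p in cv2.approxPolyDP(h,4,True): print(p[0],onz(C,*map(float,p[0]),12).round(1))
t=big(d);
for p in cv2.approxPolyDP(t,2.5,True): print("dark",p[0],onz(C,*map(float,p[0]),135).round(1),onz(C,*map(float,p[0]),25).round(1))
o=cv2.resize(im[120:250,260:400],None,fx=4,fy=4,interpolation=cv2.INTER_CUBIC);cv2.imwrite("pics/w1c.png",o)
```

```text
wood hull [(np.int32(351), np.int32(133)), (np.int32(390), np.int32(208)), (np.int32(322), np.int32(242)), (np.int32(281), np.int32(172))]
[351 133] [571.9 247.8  12. ]
[390 208] [699.  259.1  12. ]
[322 242] [708.  142.2  12. ]
[281 172] [582.3 131.9  12. ]
dark [370 191] [627.  235.2 135. ] [658.3 240.5  25. ]
dark [365 190] [623.8 230.7 135. ] [654.  234.5  25. ]
dark [365 184] [617.7 233.1 135. ] [645.8 237.8  25. ]
dark [309 213] [623.  165.2 135. ] [653.  145.6  25. ]
dark [306 218] [626.9 159.8 135. ] [658.3 138.3  25. ]
dark [306 215] [623.8 161.2 135. ] [654.  140.3  25. ]
dark [294 221] [624.8 146.2 135. ] [655.4 120.   25. ]
dark [289 227] [628.9 138.2 135. ] [660.9 109.1  25. ]
dark [291 230] [632.9 138.7 135. ] [666.4 109.8  25. ]
dark [317 228] [642.4 166.  135. ] [679.3 146.8  25. ]
dark [372 199] [636.1 233.9 135. ] [670.7 238.8  25. ]
```

View pics/w1c.png

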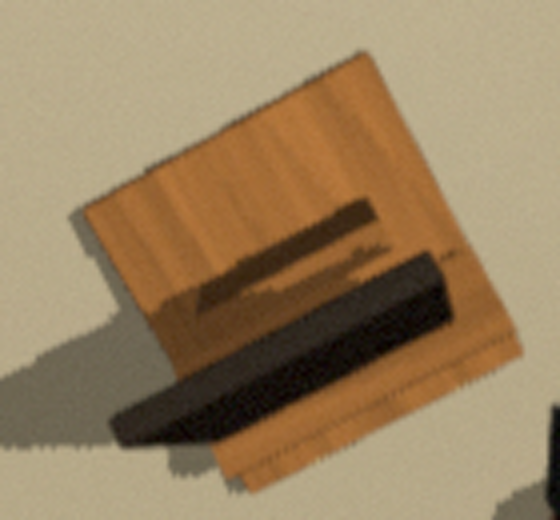

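Run:
```python
from h import *
import pickle
s=pickle.load(open("w1.pkl","rb"));C=cam("wrist",s)
P=[onz(C,u,v,z) for u,v,z in [(287.2,226,133.6),(367.7,183,133.6),(371.2,192.5,137.4),(291.2,231.7,137.4)]]
for p in P:print(p.round(1))
print(np.mean(P,0),np.linalg.norm(P[0]-P[1]),np.linalg.norm(P[2]-P[3]),np.degrees(np.arctan2(*(P[0]-P[1])[[0,1]])),np.degrees(np.arctan2(*(P[3]-P[2])[[0,1]])))
```

```text
[627.4 136.5 133.6]
[618.2 236.3 133.6]
[628.3 235.6 137.4]
[634.1 138.7 137.4]
[626.99653795 186.77434044 135.5       ] 100.15615288025941 97.10057672192238 174.7188001767187 176.58334059977153
```

The base measures 128x117 mm at z=12 (given: 130x120) and is yawed +4.9°. The tile's top edge is centred at about (626,187,135.5) and 99 mm long (given: 100). Now over to the stand, turning the tool by -61° on the way.

Call:
servo_tool --pt "0 0 -7.6 -5 -51 0 0" --pt "0 0 -7.6 -5 -51 0 0" --pt "0 0 -7.6 -5 -51 0 0" --pt "0 0 -7.6 -5 -51 0 0" --pt "0 0 -7.6 -5 -51 0 0" --pt "0 0 -7.6 -5 -51 0 0" --pt "0 0 -7.6 -5 -51 0 0" --pt "0 0 -7.6 -5 -51 0 0" --pt "0 0 0 0 0 0 0" --pt "0 0 0 0 0 0 0"

```text
clock: 2.9
eef_pos: [562.7, -213.9, 265.5]
eef_rot: [3.141, -0.0, 1.666]
wrist_force: [-0.8, 1.2, 0.2]
finger_gap: 93.8
finger_force: 0.0
```

Run:
```python
from h import *
import pickle
s=manip.read_state();im=manip.camera("wrist")[:,:,::-1];cv2.imwrite("pics/w2.png",im);pickle.dump(s,open("w2.pkl","wb"))
print(s['clock'],s['eef_pos'],s['eef_rot'],s['joints'],proj(cam("wrist",s),[575,-218,34]))
```

```text
2.9 [ 562.71353831 -213.88163318  265.53741149] [ 3.14144709e+00 -2.06422024e-04  1.66554911e+00] [-4.24174535e-01  3.82723570e-01  1.27260508e+00  2.52339172e-04
  1.48623998e+00 -5.18948611e-01] [331.16213815 173.3081732 ]
```

View pics/w2.png

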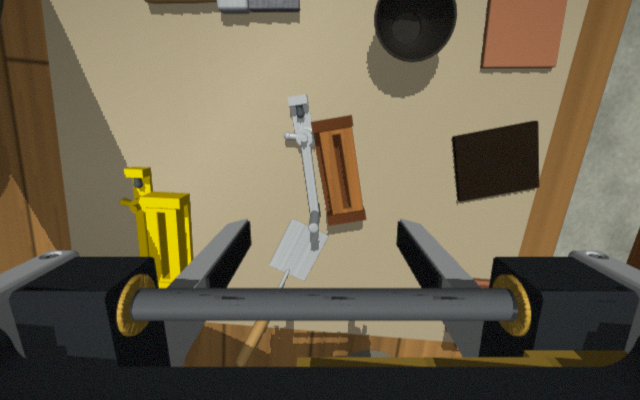

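Wrist view: the brown stand has corners near (312,121), (351,117), (366,218) and (327,223). The slot is the dark stripe from about (337,135) to (350,207). The post top is near (314,228) and the hinge near (305,138). The foot swings to image-left, which is clear. Now to measure.

Run:
```python
from h import *
import pickle
s=pickle.load(open("w2.pkl","rb"));C=cam("wrist",s)
im=cv2.imread("pics/w2.png");hsv=cv2.cvtColor(im,cv2.COLOR_BGR2HSV)
roi=np.zeros(im.shape[:2],np.uint8);roi[105:240,300:380]=255
m=cv2.inRange(hsv,(3,110,20),(20,255,255))&roi
m=cv2.morphologyEx(m,cv2.MORPH_CLOSE,np.ones((9,9)))
cs,_=cv2.findContours(m,cv2.RETR_EXTERNAL,cv2.CHAIN_APPROX_NONE);h=cv2.convexHull(max(cs,key=cv2.contourArea))
for p in cv2.approxPolyDP(h,3,True): print(p[0],onz(C,*map(float,p[0]),34).round(1))
r=cv2.minAreaRect(h);print(r)
# slot
g=hsv[:,:,2].astype(int)
for v in range(125,215,6): print(v,g[v,318:368].tolist())
o=cv2.resize(im[85:245,270:390],None,fx=3.7,fy=3.7,interpolation=cv2.INTER_CUBIC);cv2.imwrite("pics/w2c.png",o)
```

```text
[350 115] [ 592. -137.   34.]
[365 218] [ 630.8 -279.    34. ]
[329 225] [ 579.6 -294.7   34. ]
[312 122] [ 542.3 -150.9   34. ]
((339.4465026855469, 170.17176818847656), (105.50899505615234, 40.28329849243164), 80.73977661132812)
125 [96, 96, 99, 96, 95, 95, 98, 95, 96, 95, 94, 95, 96, 96, 96, 99, 96, 95, 96, 96, 95, 94, 95, 92, 94, 90, 93, 93, 93, 93, 94, 91, 94, 98, 112, 150, 173, 176, 178, 173, 175, 175, 177, 173, 175, 176, 176, 177, 173, 175]
131 [90, 92, 90, 93, 97, 111, 114, 119, 121, 124, 124, 129, 140, 152, 154, 155, 160, 165, 170, 172, 172, 168, 164, 165, 165, 157, 151, 157, 158, 154, 157, 161, 163, 161, 157, 173, 174, 175, 174, 176, 177, 174, 175, 175, 176, 179, 175, 177, 176, 175]
137 [59, 73, 126, 155, 158, 161, 162, 162, 162, 163, 161, 147, 147, 138, 98, 67, 59, 59, 54, 54, 62, 63, 88, 140, 163, 163, 159, 154, 157, 158, 158, 160, 163, 164, 158, 152, 173, 174, 174, 175, 176, 174, 174, 175, 174, 175, 178, 175, 175, 177]
143 [60, 61, 78, 125, 157, 157, 159, 164, 162, 161, 155, 148, 142, 146, 140, 96, 65, 58, 57, 58, 60, 61, 68, 94, 141, 158, 149, 154, 155, 159, 158, 160, 1
[... 2108 characters left out ...]
102, 75, 66, 83, 127, 148, 148, 149, 145, 145, 144, 148, 151, 152, 153, 135, 108, 103, 104, 101, 99, 71, 63, 82, 134, 156, 162, 163, 164, 166, 168, 167, 169, 164, 160, 149, 168, 179, 174, 173, 176, 178]
203 [101, 146, 175, 174, 177, 172, 155, 113, 112, 103, 89, 81, 80, 126, 151, 147, 145, 141, 147, 143, 147, 152, 152, 152, 132, 110, 104, 103, 103, 98, 64, 61, 86, 135, 156, 164, 162, 160, 167, 170, 171, 170, 165, 160, 154, 173, 176, 176, 173, 173]
209 [130, 92, 161, 173, 175, 175, 167, 124, 110, 106, 104, 95, 71, 80, 123, 144, 144, 144, 148, 144, 144, 147, 154, 154, 153, 150, 150, 156, 151, 148, 146, 153, 152, 151, 155, 162, 163, 160, 161, 161, 165, 162, 151, 143, 126, 86, 119, 167, 176, 173]
```

View pics/w2c.png

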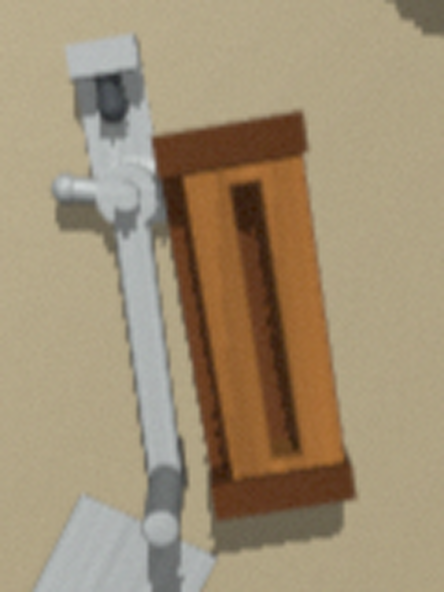

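Run:
```python
from h import *
import pickle
s=pickle.load(open("w2.pkl","rb"));C=cam("wrist",s)
P=np.array([onz(C,u/3.7+270,v/3.7+85,34)[:2] for u,v in [(158,136),(304,112),(355,494),(218,519)]])
y=(P[2]+P[3]-P[0]-P[1])/2;c=P.mean(0);a=np.arctan2(y[1],y[0])-np.pi/2
R=np.array([[np.cos(a),-np.sin(a)],[np.sin(a),np.cos(a)]])
print("centre",c,"yaw",np.degrees(a),"sizes",np.linalg.norm(P[0]-P[1]),np.linalg.norm(P[2]-P[3]),np.linalg.norm(y))
print("post seen",onz(C,313.5,227.7,75),"pred",c+R@[41,60],"hinge",c+R@[41,-55],"post out",c+R@[156,-55])
sc=cv2.cvtColor(cv2.imread("pics/w2.png"),cv2.COLOR_BGR2HSV)[:,:,2]
for v in range(140,206,8):
    g=sc[v].astype(float); x0=int(341+(v-170)*.137)
    r=next(x for x in range(x0,x0+15) if g[x]<=108<g[x+1]); r=r+(108-g[r])/(g[r+1]-g[r])
    l=next(x for x in range(x0-1,x0-15,-1) if g[x]>=128>g[x+1]); l=l+(g[l]-128)/(g[l]-g[l+1])
    q=[R.T@(onz(C,x+.0,v,33.5)[:2]-c) for x in (l,r)];print(v,np.round(q,1).tolist(), "mid",((q[0]+q[1])/2).round(2))
```

```text
centre [ 587.48719204 -215.57404562] yaw -165.60940332578335 sizes 53.50833612363592 54.91736155016339 148.25546292944165
post seen [ 557.35739322 -285.51204856   75.        ] pred [ 562.68546482 -283.88125115] hinge [ 534.10440891 -172.48949543] post out [ 422.71265319 -201.07055133]
140 [[4.8, -46.1], [-7.4, -44.2]] mid [ -1.3  -45.14]
148 [[4.4, -35.1], [-7.4, -33.2]] mid [ -1.48 -34.14]
156 [[4.4, -23.9], [-7.5, -22.1]] mid [ -1.58 -23.  ]
164 [[4.3, -12.7], [-7.6, -10.8]] mid [ -1.65 -11.71]
172 [[3.8, -1.2], [-7.9, 0.7]] mid [-2.01 -0.23]
180 [[3.8, 10.4], [-8.0, 12.3]] mid [-2.1  11.36]
188 [[3.7, 22.2], [-8.0, 24.0]] mid [-2.2  23.11]
196 [[3.6, 34.1], [-8.1, 35.9]] mid [-2.26 35.01]
204 [[3.4, 46.2], [-8.2, 48.0]] mid [-2.41 47.09]
```

Call:
servo_tool --pt "0 0 4.7 0 -35 0 0" --pt "0 0 4.6 0 -35 0 0" --pt "0 0 0 0 0 -40 0" --pt "0 0 0 0 0 -40 0" --pt "0 0 0 0 0 -40 0" --pt "0 0 0 0 0 0 0"

```text
clock: 3.7
eef_pos: [562.0, -283.1, 143.1]
eef_rot: [-3.138, -0.004, 1.828]
wrist_force: [-0.9, -0.3, -0.0]
finger_gap: 93.7
finger_force: 0.0
```

Call:
servo_tool --pt "0 0 0 -2 0 -35 0" --pt "0 0 0 0 0 -35 0" --pt "0 0 0 0 0 -25 0" --pt "0 0 0 0 0 0 0.4" --pt "0 0 0 0 0 0 0.8" --pt "0 0 0 0 0 0 1" --pt "0 0 0 0 0 0 1" --pt "0 0 0 0 0 0 1" --pt "0 0 0 0 0 0 1" --grip_force 10

```text
clock: 4.82
eef_pos: [560.6, -285.1, 50.5]
eef_rot: [-3.142, 0.0, 1.826]
wrist_force: [-0.1, 0.2, -0.0]
finger_gap: 37.2
finger_force: 0.0
```

Run:
```python
from h import *
s=manip.read_state();print(s)
h=np.array([534.1,-172.5])
for a in (15,30,45,60,75,90,93):
    t=np.radians(-75.2-a);print(a,h+115*np.array([np.cos(t),np.sin(t)]))
```

```text
{'clock': 4.825, 'joints': array([-5.28727913e-01,  6.29759473e-01,  1.42089332e+00, -2.45726459e-05,
        1.09093000e+00, -7.83810582e-01]), 'qd': array([-1.60759138e-04,  3.74098052e-03,  2.70642146e-04, -4.32397707e-05,
       -1.97965817e-03,  5.84270916e-04]), 'effort': array([ 1.41106965e-02, -6.72314286e+01, -3.15192211e+01,  3.70320305e-02,
        6.82686665e-02,  5.04177171e-05]), 'eef_pos': array([ 560.63114056, -285.14474486,   50.52036211]), 'eef_rot': array([-3.14158425e+00,  2.23963821e-05,  1.82589034e+00]), 'wrist_force': array([-0.11346192,  0.15490195, -0.0448622 ]), 'moment': array([-0.03411884,  0.09868717, -0.02892099]), 'finger_force': 0.0, 'finger_gap': 37.216016450029166}
15 [ 533.69857509 -287.49929938]
30 [ 503.94824446 -283.47689686]
45 [ 476.25270614 -271.89160222]
60 [ 452.4993653  -253.53293415]
75 [ 434.30697286 -229.65200552]
90 [ 422.91531031 -201.87626216]
93 [ 421.53025029 -196.01704596]
```

Call:
servo_tool --pt "0 0 0 0 0 0 1" --pt "0 0 0 0 0 0 1" --pt "0 0 0 0 0 0 1" --pt "0 0 0 0 0 0 1" --pt "0 0 0 0 0 0 1" --grip_force 15

```text
clock: 5.45
eef_pos: [560.6, -285.2, 50.4]
eef_rot: [-3.142, 0.0, 1.826]
wrist_force: [-0.4, -0.6, -0.2]
finger_gap: 13.3
finger_force: 15.0
```

```bash
python3 -c "
import numpy as np
t=np.radians(-76.8-7.35*np.arange(13));p=115.3*np.c_[np.cos(t),np.sin(t)];print(np.diff(p,axis=0).round(1).tolist())"
```

```text
[[-14.6, -2.4], [-14.8, -0.6], [-14.7, 1.3], [-14.4, 3.2], [-13.9, 5.0], [-13.1, 6.8], [-12.2, 8.4], [-11.0, 9.9], [-9.6, 11.2], [-8.1, 12.3], [-6.5, 13.3], [-4.7, 14.0]]
```

Call:
servo_tool --pt "0 0 -7.35 -14.6 -2.4 0 1" --pt "0 0 -7.35 -14.8 -0.6 0 1" --pt "0 0 -7.35 -14.7 1.3 0 1" --pt "0 0 -7.35 -14.4 3.2 0 1" --pt "0 0 -7.35 -13.9 5.0 0 1" --pt "0 0 -7.35 -13.1 6.8 0 1" --pt "0 0 0 0 0 0 1" --grip_force 25

```text
clock: 6.32
eef_pos: [473.5, -273.5, 50.6]
eef_rot: [-3.141, 0.003, 1.054]
wrist_force: [-9.8, -16.1, -1.9]
finger_gap: 13.2
finger_force: 25.0
```

Call:
servo_tool --pt "0 0 -7.35 -13.7 6.0 0 1" --pt "0 0 -7.35 -11.5 9.5 0 1" --pt "0 0 -7.35 -9.6 11.2 0 1" --pt "0 0 -7.35 -8.1 12.3 0 1" --pt "0 0 0 0 0 0 1"

```text
clock: 6.95
eef_pos: [430.7, -232.6, 50.4]
eef_rot: [-3.14, 0.002, 0.542]
wrist_force: [-10.4, -3.6, 2.5]
finger_gap: 13.8
finger_force: 25.0
```

Call:
servo_tool --pt "0 0 -7.35 -7.6 12.8 0 1" --pt "0 0 -7.35 -5 14.0 0 1" --pt "0 0 -3 -1 5 0 1" --pt "0 0 0 0 0 0 1" --pt "0 0 0 0 0 0 1"

```text
clock: 7.58
eef_pos: [417.3, -201.0, 50.4]
eef_rot: [-3.141, 0.003, 0.234]
wrist_force: [-11.9, -2.3, 5.9]
finger_gap: 13.0
finger_force: 25.0
```

Run:
```python
from h import *
s=manip.read_state();p=s['eef_pos'][:2];print(p,np.degrees(s['eef_rot']),s['wrist_force'],s['moment'])
# arc fit from TCPs
Q=np.array([[560.6,-285.2],[473.5,-273.5],[430.7,-232.6],p])
from scipy.optimize import least_squares
r=least_squares(lambda h:np.linalg.norm(Q-h,axis=1)-115,[534,-172]);h=r.x;print(h,r.fun,np.degrees(np.arctan2(*(Q-h).T[::-1])))
```

```text
[ 417.30077552 -201.02314481] [-1.79942213e+02  1.67902049e-01  1.34325838e+01] [-11.92786865  -2.28758254   5.85090368] [-0.48548163  2.28726685  0.07400599]
[ 529.58785747 -173.91793868] [ 0.5225093  -0.7089912  -0.01133675  0.51225463] [ -74.42788207 -119.38962698 -149.31424642 -166.42887721]
```

Call:
servo_tool --pt "0 0 0 -2 3 0 1" --pt "0 0 0 -1.5 3 0 1" --pt "0 0 0 0 0 0 1"

```text
clock: 7.95
eef_pos: [417.2, -200.0, 51.0]
eef_rot: [3.13, -0.004, 0.234]
wrist_force: [10.8, -45.8, -28.2]
finger_gap: 13.7
finger_force: 25.0
```

Run:
```python
from h import *
from scipy.optimize import least_squares
s=manip.read_state();p=s['eef_pos'][:2];print(p,s['wrist_force'])
Q=np.array([[560.6,-285.2],[473.5,-273.5],[430.7,-232.6],[417.3,-201.0]])
r=least_squares(lambda h:np.linalg.norm(Q-h[:2],axis=1)-h[2],[534,-172,115]);print(r.x,r.fun)
im=manip.camera("wrist")[:,:,::-1];cv2.imwrite("pics/w3.png",im)
```

```text
[ 417.15458908 -199.98331603] [ 10.78877824 -45.83187164 -28.16300901]
[ 531.55121547 -170.47851733  118.32491485] [ 0.01717601 -0.07361672  0.12358143 -0.06714072]
```

The stop is felt (46 N), so the foot is at its end. Now unload, release, and look from above the stand.

Call:
servo_tool --pt "0 0 0 1.5 -4.5 0 1" --pt "0 0 0 0 0 0 1" --pt "0 0 0 0 0 0 0.4" --pt "0 0 0 0 0 0 0.4" --pt "0 0 0 0 0 0 0.4" --pt "0 0 0 0 0 40 0.4" --pt "0 0 0 0 0 50 0" --pt "0 0 9.1 17 -1.4 6 0" --pt "0 0 9.1 17 -1.4 6 0" --pt "0 0 9.1 17 -1.4 6 0" --pt "0 0 9.1 17 -1.4 6 0" --pt "0 0 9.1 17 -1.4 6 0" --pt "0 0 9.1 17 -1.4 6 0" --pt "0 0 9.1 17 -1.4 6 0" --pt "0 0 9.1 17 -1.4 6 0" --pt "0 0 9.1 17 -1.4 6 0" --pt "0 0 9.1 17 -1.4 6 0" --pt "0 0 0 0 0 0 0" --pt "0 0 0 0 0 0 0"

```text
clock: 10.38
eef_pos: [586.1, -213.3, 200.0]
eef_rot: [-3.141, -0.0, 1.819]
wrist_force: [0.1, 0.4, -0.2]
finger_gap: 93.8
finger_force: 0.0
```

Run:
```python
from h import *
import pickle
s=manip.read_state();im=manip.camera("wrist")[:,:,::-1];cv2.imwrite("pics/w4.png",im);pickle.dump(s,open("w4.pkl","wb"))
print(s['clock'],s['eef_pos'],np.degrees(s['eef_rot']),s['wrist_force'])
C=cam("wrist",s)
print("post exp",proj(C,[420.3,-199.6,75]),"centre",proj(C,[585.1,-213.3,34]))
cv2.imwrite("pics/w4c.png",cv2.resize(im[70:270,140:420],None,fx=2.8,fy=2.8,interpolation=cv2.INTER_CUBIC))
```

```text
10.375 [ 586.07280247 -213.30701852  200.03213306] [-1.79963926e+02 -2.85440561e-02  1.04220662e+02] [ 0.05148073  0.41854018 -0.16150192]
post exp [166.58233754 133.84261384] centre [322.21821477 178.50904677]
```

View pics/w4c.png

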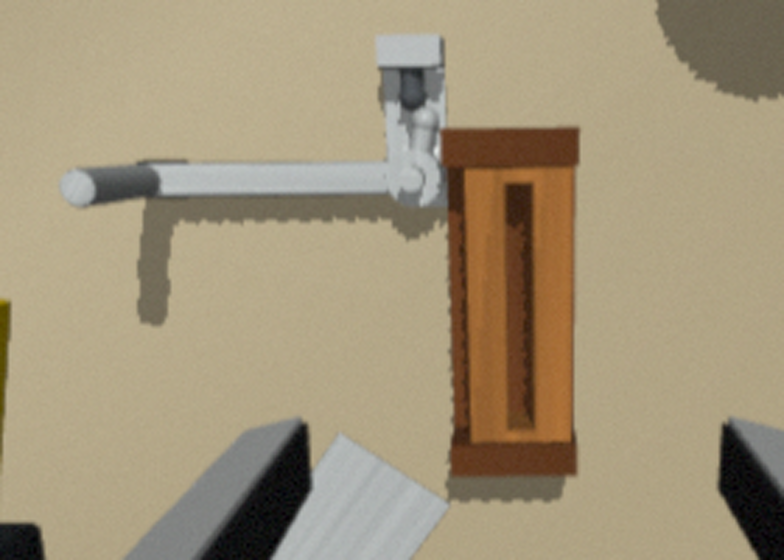

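The foot stands square to the block, with the post at px (168,137), and the slot is about 3 mm to the stand's -x. Next is the tile: hover in front of the grasp with the tool tilted along the tile.

Call:
servo_tool --pt "0 0 -4.7 3 50 5 0" --pt "0 0 -4.7 3 50 0 0" --pt "0.325 -3.8 0 3 50 0 0" --pt "0.325 -3.8 0 3 50 0 0" --pt "0.325 -3.8 0 3 50 0 0" --pt "0.325 -3.8 0 3 50 0 0" --pt "0.325 -3.8 0 2 50 -10 0" --pt "0.325 -3.8 0 1 49 -10 0" --pt "0 0 0 0 0 0 0" --pt "0 0 0 0 0 0 0"

```text
clock: 11.68
eef_pos: [607.5, 185.0, 185.7]
eef_rot: [2.742, 0.001, 1.657]
wrist_force: [-0.3, -1.0, 0.4]
finger_gap: 93.8
finger_force: 0.0
```

Run:
```python
from h import *
import pickle
s=manip.read_state();im=manip.camera("wrist")[:,:,::-1];cv2.imwrite("pics/w5.png",im);pickle.dump(s,open("w5.pkl","wb"))
R=Ro.from_euler('xyz',s['eef_rot']).as_matrix();print(s['clock'],s['eef_pos'],R.round(3).tolist(),s['joints'])
C=cam("wrist",s)
T=np.array([626,187,135.5]);psi=.085;ty=np.array([-np.sin(psi),np.cos(psi),0]);tx=np.array([np.cos(.4)*np.cos(psi),np.cos(.4)*np.sin(psi),np.sin(.4)])
Q=[T+a*50*ty+b*5*tx for a,b in((-1,-1),(1,-1),(1,1),(-1,1))]
px=[proj(C,q) for q in Q];print(np.round(px,1).tolist())
# dark mask
# tile face edges: save crop with expected corners
o=im.copy()
for p in px: cv2.circle(o,tuple(int(round(x)) for x in p),1,(0,255,0),-1)
cv2.imwrite("pics/w5c.png",cv2.resize(o[60:300,200:450],None,fx=2.5,fy=2.5,interpolation=cv2.INTER_NEAREST))
```

```text
11.675 [607.50364955 184.98986679 185.72500165] [[-0.086, 0.918, 0.387], [0.996, 0.08, 0.033], [-0.001, 0.389, -0.921]] [ 0.26810893  0.29880362  1.62113374 -0.09597611  0.83080028  0.23229066]
[[313.4, 261.4], [312.7, 143.4], [325.6, 143.5], [325.1, 261.4]]
```

View pics/w5c.png

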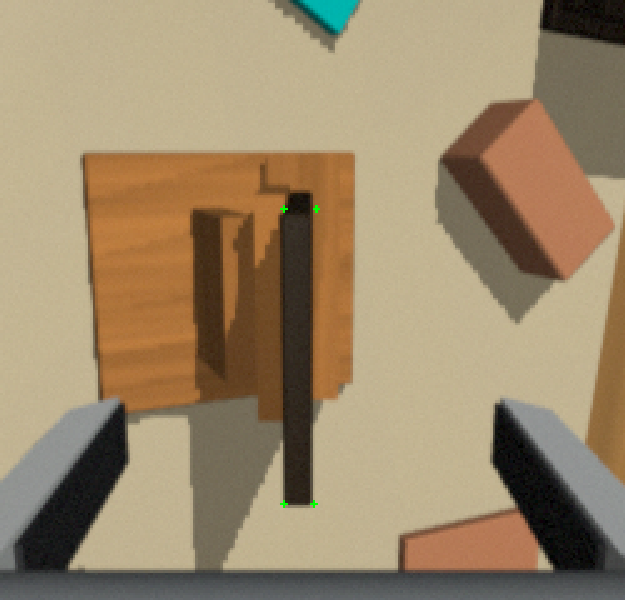

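The predicted corners match the tile's top strip to about 2 px: rows 144–261, mid column 319. Advance along the tile and close.

Call:
servo_tool --pt "0 0 0 3.5 0.4 -15.4 0" --pt "0 0 0 5.7 0.4 -14.5 0" --pt "0 0 0 6.3 0.5 -14.5 0" --pt "0 0 0 6.3 0.5 -14.5 0" --pt "0 0 0 6.3 0.4 -14.5 0" --pt "0 0 0 6.3 0.4 -14.5 0.3" --pt "0 0 0 0 0 0 1" --pt "0 0 0 0 0 0 1" --pt "0 0 0 0 0 0 1" --pt "0 0 0 0 0 0 1" --pt "0 0 0 0 0 0 1" --pt "0 0 0 0 0 0 1" --pt "0 0 0 0 0 0 1" --pt "0 0 0 0 0 0 1" --pt "0 0 0 0 0 0 1" --pt "0 0 0 0 0 0 1" --grip_force 25

```text
clock: 13.72
eef_pos: [641.9, 188.1, 97.4]
eef_rot: [2.743, 0.001, 1.658]
wrist_force: [-0.9, -0.0, 0.1]
finger_gap: 10.0
finger_force: 25.0
```

Call:
servo_tool --pt "0 0 0 -2 0 10 1" --pt "0 0 0 -5 0 25 1" --pt "0 0 0 -8 0 40 1" --pt "0 0 0 -8 0 40 1" --pt "0 0 0 0 0 0 1"

```text
clock: 14.35
eef_pos: [619.7, 188.5, 216.6]
eef_rot: [2.736, -0.0, 1.658]
wrist_force: [0.6, 0.6, -2.8]
finger_gap: 10.0
finger_force: 25.0
```

Run:
```python
from h import *
import pickle
s=manip.read_state();print(s['eef_pos'],s['wrist_force'],s['finger_gap'])
s=pickle.load(open("w4.pkl","rb"));C=cam("wrist",s)
sc=cv2.cvtColor(cv2.imread("pics/w4.png"),cv2.COLOR_BGR2HSV)[:,:,2]
M=[]
for v in range(142,220,6):
    g=sc[v].astype(float)
    r=next(x for x in range(327,342) if g[x]<=108<g[x+1]); r=r+(108-g[r])/(g[r+1]-g[r])
    l=next(x for x in range(325,312,-1) if g[x]>=128>g[x+1]); l=l+(g[l]-128)/(g[l]-g[l+1])
    a,b=onz(C,l,v,33.5),onz(C,r,v,33.5);M.append((a+b)/2);print(v,round(l,1),round(r,1),np.linalg.norm(a-b).round(2),M[-1].round(2))
M=np.array(M);d=cv2.fitLine(M[:,:2].astype(np.float32),cv2.DIST_L2,0,.01,.01).ravel();print(d,np.degrees(np.arctan2(d[1],d[0])))
```

```text
[619.73252127 188.47059749 216.55095419] [ 0.64865607  0.58684948 -2.77806738] 9.980275796253695
142 319.3 329.8 12.05 [ 577.59 -170.93   33.5 ]
148 319.3 329.8 12.11 [ 579.33 -177.55   33.5 ]
154 319.7 329.8 11.71 [ 581.25 -184.19   33.5 ]
160 319.8 329.9 11.83 [ 583.07 -190.93   33.5 ]
166 319.8 330.2 12.14 [ 584.98 -197.72   33.5 ]
172 320.1 330.1 11.79 [ 586.92 -204.57   33.5 ]
178 320.2 330.2 11.76 [ 588.8  -211.51   33.5 ]
184 320.3 330.2 11.78 [ 590.65 -218.54   33.5 ]
190 320.3 330.2 11.88 [ 592.5  -225.64   33.5 ]
196 320.5 330.2 11.7 [ 594.42 -232.8    33.5 ]
202 320.4 330.2 11.8 [ 596.25 -240.07   33.5 ]
208 320.6 330.4 11.92 [ 598.35 -247.34   33.5 ]
214 320.7 330.4 11.92 [ 600.29 -254.73   33.5 ]
[ 2.6134545e-01 -9.6524537e-01  5.8880005e+02 -2.1204060e+02] -74.85008
```

Call:
servo_tool --pt "-0.25 2.89 0 -3.8 -50 0 1" --pt "-0.25 2.89 0 -3.8 -50 0 1" --pt "-0.25 2.89 0 -3.8 -50 0 1" --pt "-0.25 2.89 0 -3.8 -50 0 1" --pt "-0.25 2.89 0 -3.8 -50 0 1" --pt "-0.25 2.89 0 -3.8 -50 0 1" --pt "-0.25 2.89 0 -3.8 -50 0 1" --pt "-0.25 2.89 0 -3.8 -50 0 1" --pt "0 0 5.1 0 0 -20 1" --pt "0 0 5.1 0 0 -20 1" --pt "0 0 0 0 0 -20 1" --pt "0 0 0 0 0 -18 1" --pt "0 0 0 0 0 0 1" --pt "0 0 0 0 0 0 1"

```text
clock: 16.1
eef_pos: [589.0, -212.0, 135.1]
eef_rot: [-3.137, 0.001, 1.836]
wrist_force: [0.1, 0.9, -1.8]
finger_gap: 10.2
finger_force: 25.0
```

Run:
```python
from h import *
import pickle
s=manip.read_state();im=manip.camera("wrist")[:,:,::-1];cv2.imwrite("pics/w6.png",im);pickle.dump(s,open("w6.pkl","wb"))
print(s['clock'],s['eef_pos'],np.degrees(s['eef_rot']),s['wrist_force'],s['moment'],s['finger_gap'])
cv2.imwrite("pics/w6c.png",cv2.resize(im[90:290,220:420],None,fx=3,fy=3,interpolation=cv2.INTER_NEAREST))
```

```text
16.1 [ 588.95076504 -211.99212992  135.11991477] [-1.79713505e+02  5.05306425e-02  1.05222263e+02] [ 0.13407208  0.92768497 -1.76708744] [-0.05646059  0.01337187  0.02539666] 10.225543953063607
```

View pics/w6c.png

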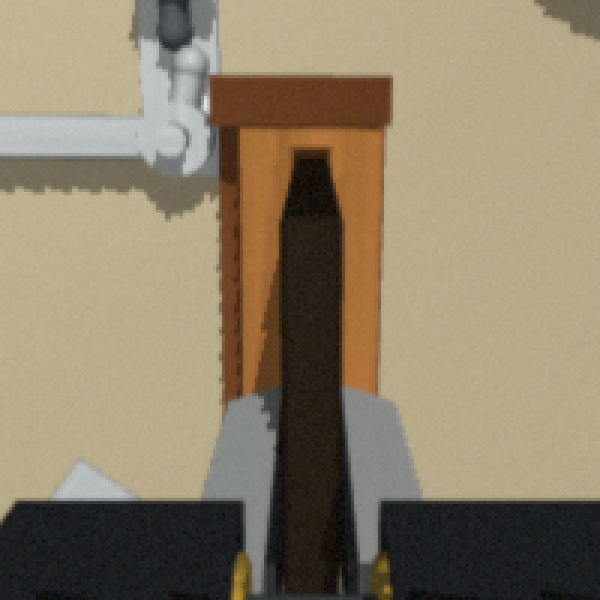

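The crop shows the hanging tile with its bottom edge at columns 294–330 (mid 312), directly over the slot end at columns 294–330 (mid 312), so x is aligned. Next I'll check the fit along the slot.

Run:
```python
from h import *
import pickle
s=pickle.load(open("w6.pkl","rb"));C=cam("wrist",s)
R=Ro.from_euler('xyz',s['eef_rot']).as_matrix()
im=cv2.imread("pics/w6.png");g=cv2.cvtColor(im,cv2.COLOR_BGR2HSV)[:,:,2]
print("col",g[130:166,324].tolist())
for v in (139,141,144,147,150,153,156): print(v,g[v,310:340].tolist())
f=lambda u,v,z:(R.T@(onz(C,u,v,z)-s['eef_pos'])).round(1)
print("slot end",f(324,139.3,34),"tile bottom",f(324,142.3,56),"tile top",f(324,161.7,176),"block end",f(320,115.5,34))
```

```text
col [98, 94, 116, 158, 176, 179, 180, 177, 159, 115, 67, 64, 44, 23, 23, 22, 20, 16, 24, 20, 19, 19, 19, 23, 25, 24, 24, 18, 24, 21, 24, 23, 30, 33, 39, 42]
139 [172, 172, 163, 157, 152, 152, 143, 129, 115, 113, 111, 116, 112, 112, 115, 116, 115, 115, 115, 122, 149, 173, 174, 171, 166, 161, 161, 167, 165, 163]
141 [169, 171, 165, 152, 155, 153, 144, 118, 67, 61, 62, 58, 56, 59, 64, 62, 60, 61, 61, 95, 146, 171, 172, 172, 169, 162, 161, 163, 168, 164]
144 [169, 165, 155, 153, 155, 154, 144, 107, 49, 25, 18, 22, 27, 16, 23, 19, 18, 21, 34, 77, 141, 171, 174, 173, 166, 162, 162, 166, 165, 166]
147 [163, 156, 154, 149, 154, 155, 137, 65, 26, 30, 22, 23, 27, 24, 16, 23, 19, 20, 19, 42, 107, 167, 172, 169, 167, 163, 164, 166, 168, 164]
150 [167, 161, 154, 151, 155, 148, 104, 43, 17, 14, 22, 24, 23, 18, 19, 24, 21, 23, 20, 30, 65, 142, 161, 159, 160, 162, 164, 165, 167, 164]
153 [167, 159, 159, 151, 148, 131, 54, 27, 19, 20, 19, 21, 24, 17, 23, 17, 21, 25, 15, 22, 35, 78, 156, 161, 159, 162, 165, 165, 168, 164]
156 [166, 159, 158, 151, 143, 67, 22, 27, 26, 28, 25, 22, 22, 20, 24, 23, 26, 24, 23, 21, 23, 48, 95, 153, 162, 163, 164, 168, 168, 165]
slot end [ 50.2   1.1 101.1] tile bottom [49.1  1.  79.1] tile top [ 49.3   0.8 -40.9] block end [ 71.6  -2.6 101.1]
```

The tile must shift about 2 mm along the slot, by (+0.5,-1.9). Then descend to just above the mouth.

Call:
servo_tool --pt "0.08 -0.28 0 0.5 -1.9 -5 1" --pt "0 0 0 0 0 -6 1" --pt "0 0 0 0 0 -5 1" --pt "0 0 0 0 0 -3 1" --pt "0 0 0 0 0 -2 1" --pt "0 0 0 0 0 -2 1" --pt "0 0 0 0 0 -2 1" --pt "0 0 0 0 0 0 1"

```text
clock: 17.15
eef_pos: [589.5, -213.9, 111.5]
eef_rot: [3.141, 0.001, 1.837]
wrist_force: [-5.6, 2.6, 14.1]
finger_gap: 10.1
finger_force: 25.0
```

The chamfer pushes the tile toward -x. Follow it by 0.8 mm and go on gently.

Call:
servo_tool --pt "0 0 0 0 0 2 1" --pt "0 0 0 -0.9 0 0 1" --pt "0 0 0 0 0 -1.5 1" --pt "0 0 0 0 0 -1.5 1" --pt "0 0 0 0 0 0 1"

```text
clock: 17.77
eef_pos: [588.2, -213.7, 108.2]
eef_rot: [-3.141, -0.0, 1.837]
wrist_force: [-0.9, -0.1, -1.6]
finger_gap: 9.8
finger_force: 25.0
```

It dropped into the slot freely. Continue down.

Call:
servo_tool --pt "0 0 0 0 0 -2 1" --pt "0 0 0 0 0 -2 1" --pt "0 0 0 0 0 -2 1" --pt "0 0 0 0 0 -2 1" --pt "0 0 0 0 0 -2 1" --pt "0 0 0 0 0 -2 1" --pt "0 0 0 0 0 0 1"

```text
clock: 18.65
eef_pos: [588.2, -213.8, 96.3]
eef_rot: [-3.141, 0.0, 1.837]
wrist_force: [-0.6, -0.5, -2.9]
finger_gap: 9.9
finger_force: 25.0
```

Call:
servo_tool --pt "0 0 0 0 0 -2 1" --pt "0 0 0 0 0 -2 1" --pt "0 0 0 0 0 -1 1" --pt "0 0 0 0 0 -1 1" --pt "0 0 0 0 0 0 1"

```text
clock: 19.27
eef_pos: [588.2, -213.8, 90.5]
eef_rot: [-3.141, 0.0, 1.837]
wrist_force: [0.1, -0.7, -1.6]
finger_gap: 9.9
finger_force: 25.0
```

Call:
servo_tool --pt "0 0 0 0 0 -1 1" --pt "0 0 0 0 0 -1 1" --pt "0 0 0 0 0 -0.5 1" --pt "0 0 0 0 0 -0.5 1" --pt "0 0 0 0 0 0 1"

```text
clock: 19.9
eef_pos: [588.2, -213.8, 87.5]
eef_rot: [-3.141, 0.0, 1.837]
wrist_force: [-0.7, 0.2, -3.1]
finger_gap: 9.7
finger_force: 25.0
```

Call:
servo_tool --pt "0 0 0 0 0 -0.6 1" --pt "0 0 0 0 0 -0.6 1" --pt "0 0 0 0 0 0 1"

```text
clock: 20.27
eef_pos: [588.4, -213.8, 86.9]
eef_rot: [-3.141, 0.001, 1.837]
wrist_force: [-3.0, 1.4, 5.4]
finger_gap: 10.0
finger_force: 25.0
```

On the slot floor (force +8 N, at the expected depth of 24.6 mm). Release and rise.

Call:
servo_tool --pt "0 0 0 0 0 -0.3 1" --pt "0 0 0 0 0 0 1" --pt "0 0 0 0 0 0 0.85" --pt "0 0 0 0 0 0 0.75" --pt "0 0 0 0 0 0 0.6" --pt "0 0 0 0 0 0 0.5" --pt "0 0 0 0 0 0 0.5" --pt "0 0 0 0 0 0 0.5" --pt "0 0 0 0 0 20 0.5" --pt "0 0 0 0 0 40 0.5" --pt "0 0 0 0 0 50 0.5" --pt "0 0 0 0 0 50 0.5" --pt "0 0 0 -30 20 20 0.5" --pt "0 0 0 -30 20 0 0.5" --pt "0 0 0 0 0 0 0.5"

```text
clock: 22.15
eef_pos: [527.3, -173.0, 267.0]
eef_rot: [3.141, 0.001, 1.837]
wrist_force: [1.1, -0.4, -0.1]
finger_gap: 46.7
finger_force: 0.0
```

Run:
```python
from h import *
s=manip.read_state();print(s['clock'],s['eef_pos'])
C=cam("scene");S=cam("side")
a=manip.camera("scene")[:,:,::-1];b=manip.camera("side")[:,:,::-1]
u,v=proj(C,[575,-213,60]).astype(int);x,y=proj(S,[575,-213,60]).astype(int)
print(proj(C,[588.5,-213,129]),proj(C,[588.5,-213,34]))
z=lambda im,u,v:cv2.resize(im[v-60:v+60,u-65:u+65],None,fx=3,fy=3,interpolation=cv2.INTER_CUBIC)
cv2.imwrite("pics/end.png",np.hstack([z(a,u,v),z(b,x,y)]))
```

```text
22.15 [ 527.30161273 -172.95317323  267.01666618]
[250.01426141 242.98507427] [254.16658864 272.60335226]
```

View pics/end.png

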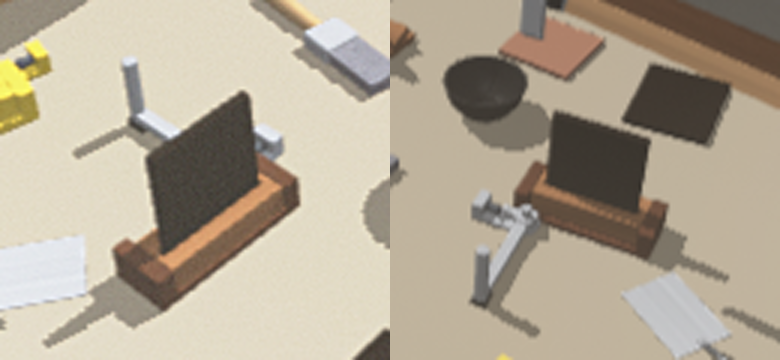

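Both views show the tile upright and seated in the brown stand's slot (left crop, tile from (150,155) to (258,185)). The foot is square out and the bystanders are in place.

```bash
python3 -c "
from cell import manip
print(manip.sign_off())"
```

```text
the job is handed in; nothing more can be done
None
```

The foot is swung fully out against its end stop, the dark tile stands upright on its short edge on the slot floor, nothing else was touched, and the job was handed in at about 22 s of the 67 s allowed.

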